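Put the stitching supplies back in their trays

TASK

Clear up the front of the bench after a stitching session: stand the two thread reels there (navy and beige) in the white tray, one in each bay, stand the two small bottles (black and brown) in the blue tray, one in each bay, and set the red tin in the green tray. Everything must stand upright, flat on the floor of its bay, let go and at rest. Leave the beeswax puck and the mallet where they lie.

Things in the scene. Friction and masses are not known exactly. Their poses are not given: they have to be found in the camera images.
- reel_navy: Wooden-red flanged reel wound with very dark navy thread, upright: 32 mm across the round flanges, 42 mm high; the top flange is the uppermost 4 to 6 mm, the wound body between the flanges is 18 mm across to the touch. Weighs about 30 g. Origin: centre of the underside; z up along its axis; yaw is arbitrary. It stands upright on the bench at the start.
- reel_beige: Wooden-red flanged reel wound with beige (sand-coloured) thread, upright: 34 mm across the round flanges, 45 mm high; the top flange is the uppermost 4 to 6 mm, the wound body between the flanges is 18 mm across to the touch. Weighs about 30 g. Origin: centre of the underside; z up along its axis; yaw is arbitrary. It stands upright on the bench at the start.
- bottle_black: Small black bottle with a black screw cap and a pale label: round body 34 mm across up to 66 mm height, cap 18 mm across, 78 mm high overall. Weighs about 70 g. Origin: centre of the underside; z up along its axis; yaw is arbitrary. It stands upright on the bench at the start.
- bottle_brown: Small brown bottle with a black screw cap and a pale label: round body 34 mm across up to 66 mm height, cap 18 mm across, 78 mm high overall. Weighs about 70 g. Origin: centre of the underside; z up along its axis; yaw is arbitrary. It stands upright on the bench at the start.
- red_tin: Round red tin with a closed lid that stays on: 56 mm across, 35 mm high (the lid is the upper 13 mm and the widest part, the side below it is 54 mm across). Weighs about 90 g. Origin: centre of the underside; z up along its axis; yaw is arbitrary. It stands upright on the bench at the start.
- white_tray: White low tray with grey felt in the bays. Outer size 74 mm (x) by 144 mm (y); one divider makes two square bays side by side along its y axis, each 66 mm square inside, with centres at y = +35 mm and y = -35 mm of the tray's frame (x = 0). Origin: centre of its underside, on the bench top; z up. It is fixed to the bench. Floor 4 mm thick (things stand 4 mm above the origin), outer walls and divider 4 mm thick, their rims 16 mm above the bench. 
- blue_tray: Blue low tray with grey felt in the bays. Outer size 74 mm (x) by 144 mm (y); one divider makes two square bays side by side along its y axis, each 66 mm square inside, with centres at y = +35 mm and y = -35 mm of the tray's frame (x = 0). Origin: centre of its underside, on the bench top; z up. It is fixed to the bench. Floor 4 mm thick (things stand 4 mm above the origin), outer walls and divider 4 mm thick, their rims 16 mm above the bench. 
- green_tray: Green low tray with grey felt, a single bay 84 mm square inside; outer size 92 mm by 92 mm. The bay's centre is the tray's centre. Origin: centre of its underside, on the bench top; z up. It is fixed to the bench. Floor 4 mm thick (things stand 4 mm above the origin), outer walls and divider 4 mm thick, their rims 16 mm above the bench. 
- wax_puck: Yellow beeswax puck, 39 mm across, 13 mm high, lying loose on the edge of the grey cutting mat (3 mm above the bench top). Origin: centre of its underside. To be left alone.
- mallet: Mallet with a white head and wooden handle lying loose at the back of the bench, 208 mm long (along its y), 49 mm high. Origin: under its middle. To be left alone.
Mind the look-alikes: they are no part of the job. Several things look just like the bottle_black: the one meant starts farthest to the robot's right. What is shaped like the reel_beige but turquoise is not meant.

How it is judged:
At the end, for the whole second after the job is handed in: The reels in separate bays of the white tray, the bottles in separate bays of the blue tray, the tin in the green tray: each within 20 mm of its bay's centre along both tray axes, on the bay's floor (underside 1 to 8 mm above the tray's), upright within 0.1 rad, at rest (under 0.02 m/s) (((x of reel_navy in the frame of white_tray between -0.02 and 0.02 m and y of reel_navy in the frame of white_tray between 0.015 and 0.055 m and x of reel_beige in the frame of white_tray between -0.02 and 0.02 m and y of reel_beige in the frame of white_tray between -0.055 and -0.015 m) or (x of reel_navy in the frame of white_tray between -0.02 and 0.02 m and y of reel_navy in the frame of white_tray between -0.055 and -0.015 m and x of reel_beige in the frame of white_tray between -0.02 and 0.02 m and y of reel_beige in the frame of white_tray between 0.015 and 0.055 m)) and ((x of bottle_black in the frame of blue_tray between -0.02 and 0.02 m and y of bottle_black in the frame of blue_tray between 0.015 and 0.055 m and x of bottle_brown in the frame of blue_tray between -0.02 and 0.02 m and y of bottle_brown in the frame of blue_tray between -0.055 and -0.015 m) or (x of bottle_black in the frame of blue_tray between -0.02 and 0.02 m and y of bottle_black in the frame of blue_tray between -0.055 and -0.015 m and x of bottle_brown in the frame of blue_tray between -0.02 and 0.02 m and y of bottle_brown in the frame of blue_tray between 0.015 and 0.055 m)) and x of red_tin in the frame of green_tray between -0.02 and 0.02 m and y of red_tin in the frame of green_tray between -0.02 and 0.02 m and z of reel_navy in the frame of white_tray between 0.001 and 0.008 m and angle between each of reel_navy, reel_beige, bottle_black, bottle_brown, red_tin's own z axis and vertical below 0.1 rad and linear speed of each of reel_navy, reel_beige, bottle_black, bottle_brown, red_tin below 0.02 m/s and z of reel_beige in the frame of white_tray between 0.001 and 0.008 m and z of bottle_black in the frame of blue_tray between 0.001 and 0.008 m and z of bottle_brown in the frame of blue_tray between 0.001 and 0.008 m and z of red_tin in the frame of green_tray between 0.001 and 0.008 m); the robot touches nothing.
It fails at once if the beeswax puck is pushed more than 25 mm (distance of wax_puck from where it was at the start of the episode above 0.025 m).
It fails at once if the mallet is pushed more than 25 mm (distance of mallet from where it was at the start of the episode above 0.025 m).
It also fails if it takes over 112 s, if anything falls off the work surface, if the arm or the gripper's body presses on something with over 40 N, if the wrist force passes 120 N, or if a joint passes its speed limit or range.

ROBOT

A 6-joint arm with a two-finger parallel gripper is mounted at the origin on a cart in front of the work surface, level with it; the furniture and walls round the work are solid. World frame = base frame: x ahead of the robot, y to its left, z up, the work surface at z = 0. Lengths are in m, angles in rad, forces in N, time in s.
With the tool pointing down it reaches from about 0.35 to 0.775 m from the base axis. Payload 7.3 kg.
Tool frame: the origin (TCP) lies midway between the tips of the shut fingers; the grasp point (between the pads) lies 19 mm behind it (robot.tcp_to_grasp is the distance from the TCP to the grasp point, in m); x points along the fingers, z is the direction in which the jaws open and shut, and the axes are right-handed (so a half turn about x gives the same grasp; the last joint's range is limited). The gripper opens to 92 mm and grips with 3 to 60 N. Pads are 19 mm wide; open, the fingers measure 130 mm over their backs; the gripper's body (75 mm by 190 mm) begins 47 mm behind the grasp point.
Start: joints at [-0.146, 0.342, 1.524, -0, 1.275, -0.146], TCP at [0.525, 0, 0.227] pointing down, gripper open.
Joint ranges: [-2.53, 2.53], [-0.77, 2.02], [0.04, 2.7], [-1, 4.14], [0.28, 2.66], [-3.11, 3.11]. Speed limits (rad/s): [2.57, 2.57, 3.14, 3.14, 3.14, 3.14].

INTERFACE

Orientations are given as [roll, pitch, yaw] about the fixed x, y, z axes, in that order (R = Rz(yaw) Ry(pitch) Rx(roll)).
In Python, from cell import robot gives the robot as it stands.
- The arm moves only by the tool move_arm, never from a script. Its argument "deltas" is a list of rows, each an object with "dp": the shift along the tool's x, y, z in m, a list of three; "turn": the turn, a rotation vector about the tool's x, y, z in degrees, a list of three. A call has 1 to 10 rows; each row is the pose to reach, as a shift and turn from the pose commanded when the call began, along the tool's axes at that moment; what a row does not reach only later rows make up. A row lasts 1/10 s, in which the tool goes at most 50 mm and 8.59 degrees, less where a joint would pass 70% of its speed; a pose out of reach is approached as far as the arm can. A call with a gripper value outside its range is refused whole. "hand" is the finger opening in m, from 0 to 0.0918, set as the call begins (left out, the last holds). The fingers move at their own pace and stop on an object; "squeeze" is the grip in N (left out, the last holds). Time passes only in rows, so rows that repeat a pose let the fingers close. It gives the time, the measured TCP pose, the force and the opening at its end, in the units of the state.
- robot.observe(): the state, without advancing time (a new reading comes with each control period).
- robot.read_camera(name): name is "scene" or "side" or "wrist"; returns (picture, depth): 480x640x3 uint8, red, green, blue; 480x640 float32, m along the optical axis (not along the pixel's ray), 0 where there is no reading.
- robot.camera_info(name): a dict with "fx", "fy", "cx", "cy" (pixels), "R" (3x3) and "t" (3): a world point X has camera coordinates R X + t. Camera axes: x right, y down, z forward; pixel columns grow to the right and rows downward; lengths in m; the calibration is good to about 2 mm. A picture is of the moment at which its call begins: read the wrist's pose just before it. camera_info takes no time and is no camera call; for the wrist camera it gives the pose at the moment of the call.
- robot.hand_in(): hands the job in, once; it reports no verdict.
The state is a dict: "time": time; "qpos": joint angles; "qvel": joint speeds; "joint_efforts": joint torques, N m; "tool_pos": TCP position; "tool_rot": TCP orientation; "contact_force": force on the tool from outside, world axes, zero at the start; "torque": the same for the moment, N m; "opening": finger opening in m.
Only numpy, scipy, OpenCV 4.12 (cv2) and the standard library are available. Lean on these libraries where they do the work, as an engineer would, in place of code of your own. Each camera call takes 0.05 s, during which the arm holds its last target.

## Working session

There is one attempt and no reset: what is moved stays moved. The work goes in short steps, Python scripts to look and compute and a tool call to move; the robot and the scene stay as the last step left them, time stands still between calls to the robot, and variables do not carry over. Pictures are saved under pics/ and viewed, and the job is handed in when it is done.

Besides the shell and the picture viewer there is one more tool, called after ">>>" as a command line: name --argument value ..., lists and objects as JSON in quotes. move_arm: Moves the arm, as the interface text tells. Its arguments: {"type":"object","properties":{"deltas":{"type":"array"},"hand":{"type":"number"},"squeeze":{"type":"number"}},"required":["deltas"]}

```bash
mkdir -p pics; ls
python3 - <<'E'
from cell import robot
import cv2,numpy as np
print(robot.observe())
for n in ("scene","side","wrist"):
    i=robot.camera_info(n); print(n,i)
    p,d=robot.read_camera(n)
    cv2.imwrite(f"pics/{n}0.png",p[:,:,::-1]); np.savez(f"pics/{n}0.npz",p=p,d=d,**i)
E
```

```text
pics
{'time': 0.0, 'qpos': array([-1.46011323e-01,  3.42713520e-01,  1.52503710e+00, -2.16145447e-05,
        1.27539973e+00, -1.45983516e-01]), 'qvel': array([-0.00160335,  0.00078965,  0.00047057, -0.00104512,  0.00014029,
        0.00040339]), 'joint_efforts': array([ 7.61924657e-04, -4.31245601e+01, -2.44219762e+01,  7.17750052e-02,
        5.59406646e-02, -1.04314388e-04]), 'tool_pos': array([5.24581700e-01, 7.11801456e-05, 2.26042737e-01]), 'tool_rot': array([3.00887703, 1.5692385 , 3.00885553]), 'contact_force': array([ 0.11728316, -0.08815358,  0.46281034]), 'torque': array([-0.00620496, -0.01233273, -0.03139175]), 'opening': 0.09170072103531227}
scene {'fx': 446.7775991684872, 'fy': 446.7775991684872, 'cx': 318.4235065490077, 'cy': 243.0362370753268, 'R': array([[-0.90499509, -0.4252991 ,  0.01022596],
       [-0.21518528,  0.43689327, -0.87339542],
       [ 0.36698663, -0.79261904, -0.48690437]]), 't': array([0.43315096, 0.20251851, 0.6990026 ])}
side {'fx': 623.7674419634325, 'fy': 623.7674419634325, 'cx': 324.56706949567365, 'cy': 231.87151138985558, 'R': array([[ 0.93899846, -0.34384943, -0.00703317],
       [-0.20230371, -0.53569064, -0.81982239],
       [ 0.27812786,  0.77123479, -0.5725747 ]]), 't': array([-0.54909856,  0.06785489,  1.1669511 ])}
wrist {'fx': 368.52112592324323, 'fy': 368.52112592324323, 'cx': 312.1071996342011, 'cy': 238.47614708631835, 'R': array([[ 9.99997517e-01,  3.57530910e-04, -2.19965755e-03],
       [ 9.86205532e-04, -9.56131892e-01,  2.92934861e-01],
       [-1.99842946e-03, -2.92936303e-01, -9.56129870e-01]]), 't': array([-0.52498135, -0.03602003,  0.39059085])}
```

View pics/scene0.png

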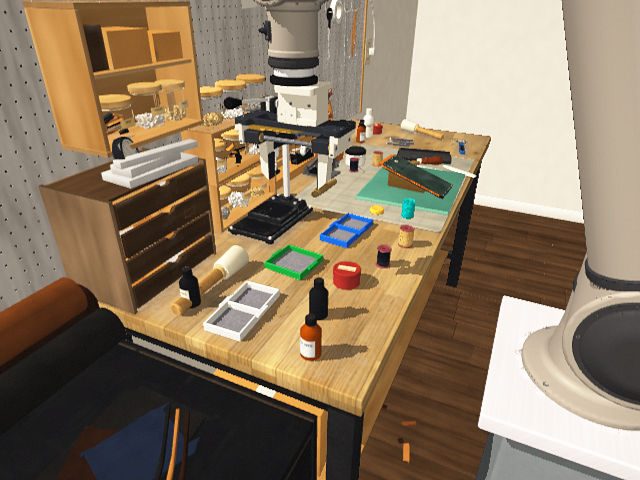

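View pics/side0.png

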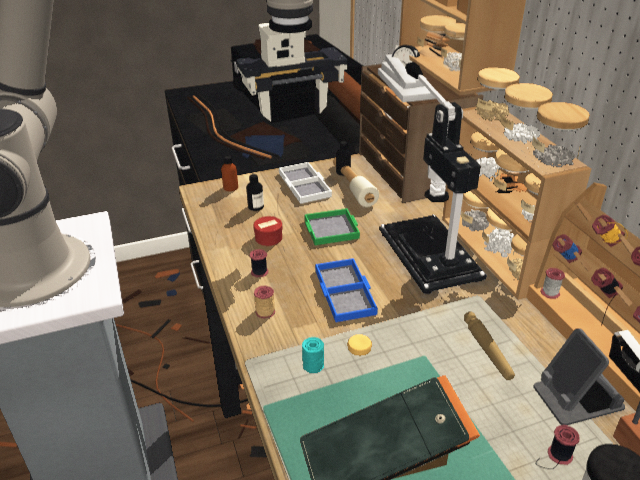

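View pics/wrist0.png

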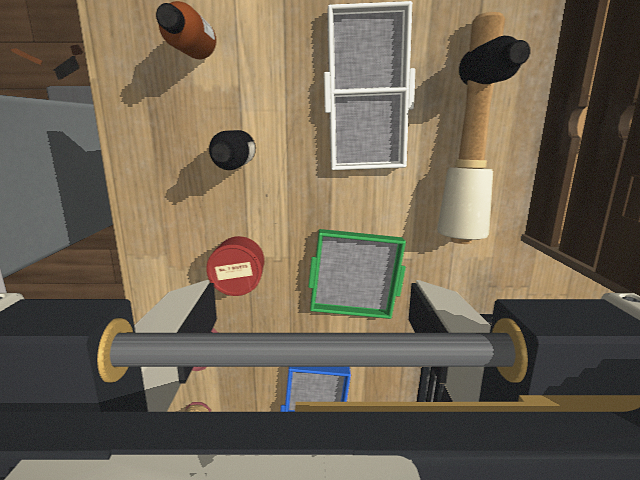

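```bash
cat > h.py <<'E'
import numpy as np,cv2
def load(n,k=0):
    f=np.load(f"pics/{n}{k}.npz"); return f
def pts(f):
    d=f['d'];v,u=np.mgrid[:480,:640]
    c=np.stack([(u-f['cx'])/f['fx']*d,(v-f['cy'])/f['fy']*d,d],-1)
    return (c-f['t'])@f['R']
def plane(f,u,v,z):
    r=np.array([(u-f['cx'])/f['fx'],(v-f['cy'])/f['fy'],1])@f['R']; o=-f['t']@f['R']
    return o+r*(z-o[2])/r[2]
E
python3 - <<'E'
from h import *
a=load('scene')['p'][100:260,300:500,::-1]; b=load('side')['p'][380:480,440:640,::-1]
cv2.imwrite('pics/za.png',cv2.resize(a,None,fx=4,fy=3.6))
cv2.imwrite('pics/zb.png',cv2.resize(b,None,fx=4,fy=4))
for n,L in dict(scene=[(355,150),(348,270),(319,285),(311,320),(191,272),(384,247),(406,228),(377,211),(232,262),(348,217)],side=[(267,224),(258,256),(264,292),(255,185),(230,165),(345,155),(313,345),(360,342),(610,460)],wrist=[(172,14),(232,150),(515,50),(235,270)]).items():
    f=load(n);P=pts(f)
    for u,v in L: print(n,u,v,P[v,u].round(3))
E
```

```text
scene 355 150 [ 0.686 -0.73   0.056]
scene 348 270 [ 0.441 -0.059  0.032]
scene 319 285 [0.447 0.067 0.072]
scene 311 320 [0.415 0.164 0.077]
scene 191 272 [0.673 0.13  0.071]
scene 384 247 [ 0.402 -0.167  0.039]
scene 406 228 [ 0.383 -0.274  0.04 ]
scene 377 211 [ 0.49  -0.387  0.014]
scene 232 262 [0.664 0.02  0.034]
scene 348 217 [ 0.553 -0.339  0.004]
side 267 224 [ 0.442 -0.063  0.034]
side 258 256 [ 0.397 -0.165  0.039]
side 264 292 [ 0.38  -0.265  0.039]
side 255 185 [0.449 0.049 0.059]
side 230 165 [0.419 0.146 0.062]
side 345 155 [0.677 0.116 0.053]
side 313 345 [ 0.416 -0.412  0.041]
side 360 342 [ 0.496 -0.405  0.013]
side 610 460 [ 0.686 -0.735  0.055]
wrist 172 14 [0.422 0.158 0.077]
wrist 232 150 [0.46  0.061 0.074]
wrist 515 50 [0.676 0.134 0.079]
wrist 235 270 [ 0.446 -0.061  0.033]
```

View pics/za.png

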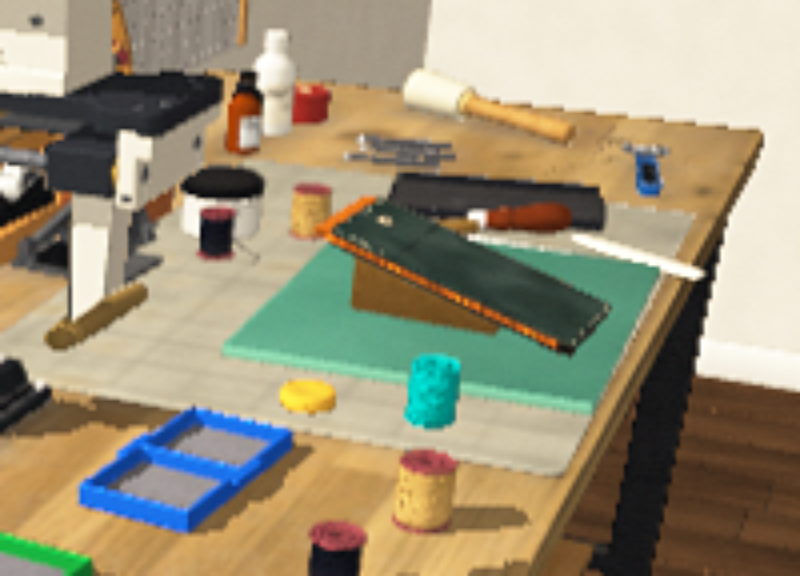

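View pics/zb.png

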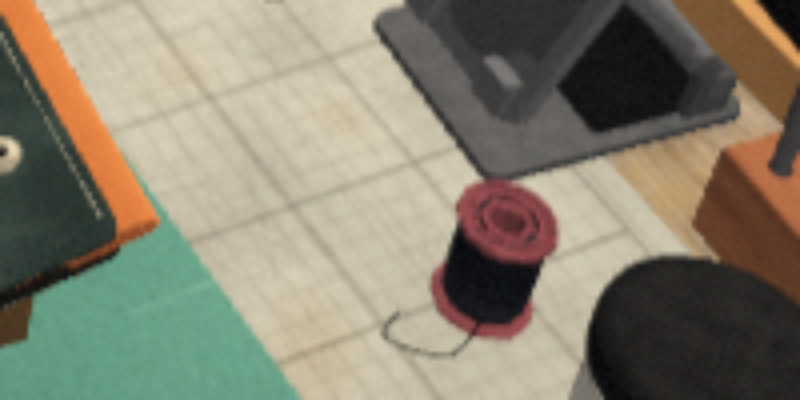

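```bash
cat > m.py <<'E'
from h import *
import sys
k=int(sys.argv[1]) if len(sys.argv)>1 else 0
cams=sys.argv[2].split(',') if len(sys.argv)>2 else ['scene','side','wrist']
for n in cams:
    f=load(n,k);P=pts(f);hsv=cv2.cvtColor(f['p'],cv2.COLOR_RGB2HSV).astype(int);H,S,V=np.moveaxis(hsv,-1,0)
    x,y,z=np.moveaxis(P,-1,0)
    valid=f['d']>0
    for nm,m in dict(white=(S<40)&(V>170)&(abs(x-.56)<.09)&(abs(y-.12)<.13),green=(abs(H-65)<15)&(S>120)&(abs(x-.57)<.1)&(abs(y+.04)<.12),blue=(abs(H-110)<12)&(S>120)&(abs(x-.55)<.12)&(abs(y+.25)<.15)).items():
        m=m&valid&(z>0.010)&(z<0.02)
        q=P[m][:,:2]
        if len(q)<50: continue
        r=cv2.minAreaRect((q*1000).astype(np.float32)); print(n,nm,len(q),np.round(r[0],1),np.round(r[1],1),round(r[2],1))
    for nm,(cx,cy,h,rad,R) in dict(tin=(.442,-.063,.035,.028,.045),navy=(.40,-.167,.042,.016,.04),beige=(.38,-.27,.045,.017,.04),black=(.45,.06,.078,.009,.03),brown=(.42,.16,.078,.009,.03),mallet=(.66,.02,.045,.02,.05)).items():
        m=valid&(abs(z-h)<.004)&(np.hypot(x-cx,y-cy)<R)
        q=P[m]
        if len(q)<15: continue
        (c,r)=cv2.minEnclosingCircle((q[:,:2]*1000).astype(np.float32))
        md=(np.percentile(q,2,axis=0)+np.percentile(q,98,axis=0))/2
        print(n,nm,len(q),'circ',np.round(c,1),round(r,1),'mid',(md*1000).round(1))
E
python3 m.py
python3 - <<'E'
from h import *
# tall things in region
for n in('scene','side'):
    f=load(n);P=pts(f)[f['d']>0]
    m=(P[:,0]>.3)&(P[:,0]<.9)&(P[:,1]>-.45)&(P[:,1]<.35)&(P[:,2]<.5)
    P=P[m]
    print(n)
    G=np.zeros((12,16))
    for p in P:
        i=int((p[0]-.3)/.05);j=int((p[1]+.45)/.05); G[i,j]=max(G[i,j],p[2])
    print((G*1000).astype(int))
E
```

```text
scene white 556 [578.9 111.7] [ 84. 146.] 1.9
scene green 357 [573.3 -76.3] [ 95.8 103.2] 84.3
scene blue 332 [ 526.8 -267.7] [149.2  84.3] 83.3
scene tin 351 circ [443.5 -59.8] 30.0 mid [445.2 -59.6  33.3]
scene navy 88 circ [ 398.9 -159.9] 16.6 mid [ 399.4 -159.7   40.2]
scene beige 75 circ [ 379.7 -268.5] 17.8 mid [ 379.8 -267.9   42.9]
scene black 51 circ [451.2  60. ] 9.4 mid [450.8  60.4  76. ]
scene brown 74 circ [419.1 157.6] 9.0 mid [418.5 157.8  76.3]
scene mallet 150 circ [675.5   4.5] 28.8 mid [675.4   4.7  44.3]
side white 387 [574.9 108.5] [ 84.2 151.2] 3.7
side green 354 [570.3 -77.9] [ 97.9 100.8] 82.9
side blue 706 [ 524.4 -268.9] [149.3  84.1] 82.4
side tin 395 circ [440.1 -64. ] 31.1 mid [442.3 -63.2  34.3]
side navy 145 circ [ 395.6 -161.1] 17.3 mid [ 397.5 -161.4   41.5]
side beige 198 circ [ 378.8 -270.2] 17.4 mid [ 378.  -270.    44.2]
side black 38 circ [447.   56.3] 10.3 mid [448.6  56.   77.3]
side brown 34 circ [414.7 155.8] 12.9 mid [416.4 155.   77. ]
side mallet 147 circ [667.    4.2] 32.9 mid [672.5   2.9  44.7]
wrist white 2409 [578.2 111.9] [ 83.3 143
[... 1348 characters left out ...]
   3   3   3  54   1   0   0]
 [ 50  47   2   3   4  44  42  38 335 335  80  79  79   1   0   0]
 [ 19  18  17  18  18  17   4  38 444 439  78   2   3   2   0   0]
 [ 17  17  18  17  17  17  17  18 446 304  18  17  18   1   0   0]
 [  6   6  18  18  18  14  17   9 439 399   7  18  18   0   0   0]
 [  6   6  19  18  19   3  17  18 335 335  17  19  17   0   0   0]
 [ 29   7 244 313 312 224  26   3  49  46  31  80  22   1   0   0]
 [  6   6 246 313 315 320 334 334 266 265 215 215 222 211  28  25]
 [  3 281 246 281 246 246  80   3 266 266 274 289 223 221  88  97]
 [227 332 332 331 330 329 436 423 418 406 394 377 177 219   0  99]
 [220 333 333 331 330 328 432   0 359 358 349 369 220   0   0   0]]
```

Run:
```python
from h import *
for n in('scene','side'):
    f=load(n);P=pts(f)[f['d']>0]
    for a,b in((-.42,-.3),(-.3,-.2),(-.2,-.1),(-.1,0),(.0,.1),(.1,.2)):
        m=(P[:,0]>.6)&(P[:,0]<.9)&(P[:,1]>a)&(P[:,1]<b)&(P[:,2]>.085)&(P[:,2]<.35)
        q=P[m]; 
        if len(q): print(n,a,b,q[:,0].min().round(3),np.percentile(q[:,0],2).round(3),q[q[:,0].argmin()].round(3))
```

```text
scene -0.42 -0.3 0.688 0.693 [ 0.688 -0.312  0.21 ]
scene -0.3 -0.2 0.691 0.694 [ 0.691 -0.29   0.21 ]
scene -0.2 -0.1 0.708 0.714 [ 0.708 -0.106  0.324]
scene -0.1 0 0.6 0.619 [ 0.6   -0.005  0.333]
scene 0.0 0.1 0.6 0.606 [0.6   0.002 0.333]
scene 0.1 0.2 0.744 0.746 [0.744 0.14  0.155]
side -0.42 -0.3 0.685 0.692 [ 0.685 -0.319  0.217]
side -0.3 -0.2 0.687 0.691 [ 0.687 -0.299  0.211]
side -0.2 -0.1 0.696 0.711 [ 0.696 -0.199  0.224]
side -0.1 0 0.6 0.604 [ 0.6   -0.034  0.329]
side 0.0 0.1 0.6 0.742 [0.6   0.012 0.332]
side 0.1 0.2 0.741 0.743 [0.741 0.155 0.121]
```

>>> move_arm --deltas '[{"dp": [0.03,-0.03,-0.04],"turn": [0,0,0]},{"dp": [0.06,-0.0605,-0.0805],"turn": [0,0,0]},{"dp": [0.1,-0.0605,-0.0805],"turn": [0,0,0]},{"dp": [0.14,-0.0605,-0.0805],"turn": [0,0,0]},{"dp": [0.17,-0.0605,-0.0805],"turn": [0,0,0]},{"dp": [0.17,-0.0605,-0.0805],"turn": [0,0,0]},{"dp": [0.17,-0.0605,-0.0805],"turn": [0,0,0]}]'

```text
time: 0.85
tool_pos: [0.4447, -0.0605, 0.0571]
tool_rot: [2.804, 1.57, 2.804]
contact_force: [0.1, 0.9, 0.2]
opening: 0.0917
```

>>> move_arm --deltas '[{"dp": [0.02,0,0],"turn": [0,0,0]},{"dp": [0.035,0,0],"turn": [0,0,0]},{"dp": [0.043,0,0],"turn": [0,0,0]},{"dp": [0.043,0,0],"turn": [0,0,0]}]'

```text
time: 1.25
tool_pos: [0.4451, -0.0605, 0.0143]
tool_rot: [-0.298, 1.57, -0.298]
contact_force: [-0.9, -0.1, -0.2]
opening: 0.092
```

>>> move_arm --deltas '[{"dp": [0,0,0],"turn": [0,0,0]},{"dp": [0,0,0],"turn": [0,0,0]},{"dp": [0,0,0],"turn": [0,0,0]},{"dp": [0,0,0],"turn": [0,0,0]},{"dp": [0,0,0],"turn": [0,0,0]},{"dp": [0,0,0],"turn": [0,0,0]},{"dp": [0,0,0],"turn": [0,0,0]},{"dp": [0,0,0],"turn": [0,0,0]}]' --hand 0.045 --squeeze 15

```text
time: 2.05
tool_pos: [0.4446, -0.0605, 0.0139]
tool_rot: [-0.358, 1.57, -0.358]
contact_force: [-0.2, 0.0, 3.8]
opening: 0.0557
```

>>> move_arm --deltas '[{"dp": [-0.03,0,0],"turn": [0,0,0]},{"dp": [-0.06,0,0],"turn": [0,0,0]},{"dp": [-0.07,-0.005,0.04],"turn": [0,0,0]},{"dp": [-0.07,-0.01,0.08],"turn": [0,0,0]},{"dp": [-0.07,-0.0158,0.11],"turn": [0,0,0]},{"dp": [-0.06,-0.0158,0.1285],"turn": [0,0,0]},{"dp": [-0.06,-0.0158,0.1285],"turn": [0,0,0]},{"dp": [-0.04,-0.0158,0.1285],"turn": [0,0,0]},{"dp": [-0.03,-0.0158,0.1285],"turn": [0,0,0]},{"dp": [-0.03,-0.0158,0.1285],"turn": [0,0,0]}]'

```text
time: 3.05
tool_pos: [0.571, -0.0759, 0.0421]
tool_rot: [2.885, 1.566, 2.885]
contact_force: [-0.0, -0.3, -0.1]
opening: 0.0558
```

```bash
cat > snap.py <<'E'
import sys
from cell import robot
import cv2,numpy as np
k=sys.argv[1]
for n in sys.argv[2].split(','):
    i=robot.camera_info(n); p,d=robot.read_camera(n)
    cv2.imwrite(f"pics/{n}{k}.png",p[:,:,::-1]); np.savez(f"pics/{n}{k}.npz",p=p,d=d,**i)
o=robot.observe(); print(o['time'],o['tool_pos'],o['opening'],o['contact_force'])
E
python3 snap.py 1 wrist,side
```

```text
3.15 [ 0.57259294 -0.07626531  0.0439499 ] 0.05569398134432572 [ 0.56294256  0.26022659 -0.18280597]
```

View pics/wrist1.png

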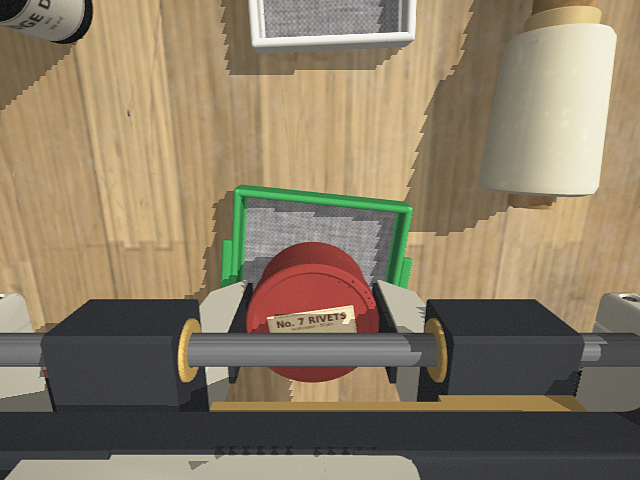

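View pics/side1.png

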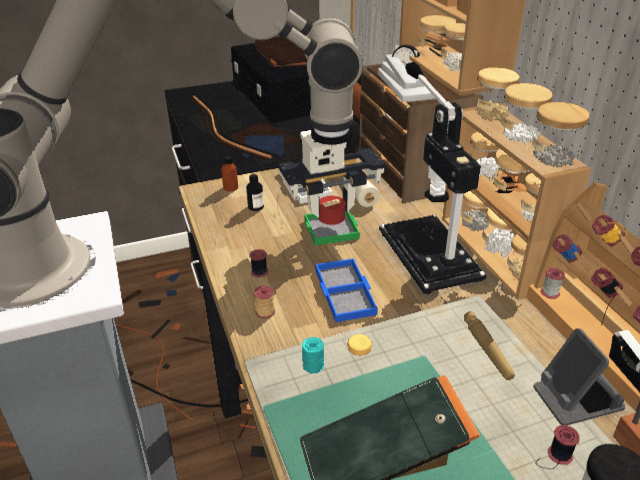

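>>> move_arm --deltas '[{"dp": [0.015,0,0],"turn": [0,0,0]},{"dp": [0.022,0,0],"turn": [0,0,0]},{"dp": [0.0255,0,0],"turn": [0,0,0]},{"dp": [0.0255,0,0],"turn": [0,0,0]},{"dp": [0.0255,0,0],"turn": [0,0,0]}]'

```text
time: 3.65
tool_pos: [0.5733, -0.0763, 0.0187]
tool_rot: [-0.25, 1.57, -0.25]
contact_force: [0.5, 0.1, -1.1]
opening: 0.0559
```

>>> move_arm --deltas '[{"dp": [0,0,0],"turn": [0,0,0]},{"dp": [0,0,0],"turn": [0,0,0]},{"dp": [0,0,0],"turn": [0,0,0]},{"dp": [0,0,0],"turn": [0,0,0]}]' --hand 0.075

```text
time: 4.05
tool_pos: [0.5731, -0.0763, 0.0184]
tool_rot: [-0.222, 1.57, -0.222]
contact_force: [0.7, 0.2, 0.1]
opening: 0.0749
```

>>> move_arm --deltas '[{"dp": [-0.04,0,0],"turn": [0,0,0]},{"dp": [-0.08,0,0],"turn": [0,0,0]},{"dp": [-0.085,-0.02,-0.04],"turn": [0,0,0]},{"dp": [-0.085,-0.04,-0.08],"turn": [0,0,0]},{"dp": [-0.085,-0.06,-0.12],"turn": [0,0,0]},{"dp": [-0.085,-0.08,-0.16],"turn": [0,0,0]},{"dp": [-0.075,-0.0839,-0.1742],"turn": [0,0,0]},{"dp": [-0.06,-0.0839,-0.1742],"turn": [0,0,0]},{"dp": [-0.05,-0.0839,-0.1742],"turn": [0,0,0]},{"dp": [-0.05,-0.0839,-0.1742],"turn": [0,0,0]}]'

```text
time: 5.05
tool_pos: [0.3984, -0.1598, 0.0673]
tool_rot: [2.562, 1.569, 2.562]
contact_force: [-0.3, 0.5, 0.4]
opening: 0.0754
```

```bash
python3 snap.py 2 wrist,side; python3 m.py 2 side,wrist
```

```text
5.15 [ 0.39922391 -0.16008325  0.06826706] 0.07506745610342515 [-0.19053663  0.07743253 -0.48576797]
side white 255 [578.3 110.1] [ 79.2 150.6] 2.7
side green 295 [569.3 -80.2] [ 95.1 100.2] 82.7
side blue 711 [ 523.9 -269.6] [147.6  83.9] 82.2
side navy 144 circ [ 397.4 -161.7] 18.0 mid [ 397.8 -160.8   41. ]
side beige 204 circ [ 378.4 -269.5] 17.6 mid [ 377.8 -269.8   44.3]
side mallet 146 circ [669.9   2.9] 32.7 mid [672.3   3.2  44.7]
wrist green 3778 [558.1 -74.5] [92.3 73.5] 84.6
wrist navy 2171 circ [ 399.6 -159.8] 16.2 mid [ 399.6 -159.3   40.2]
```

View pics/side2.png

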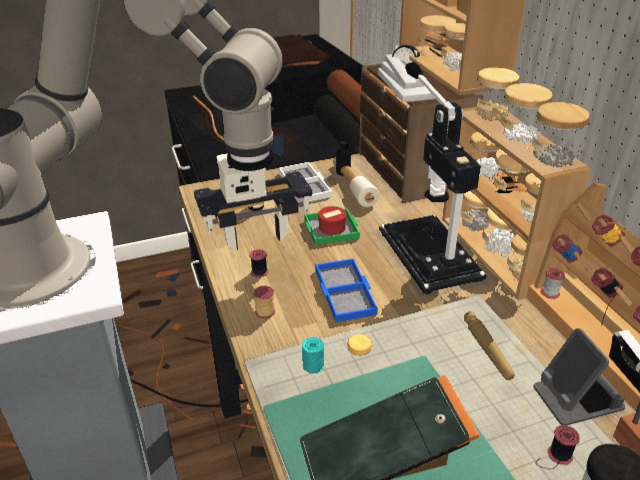

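View pics/wrist2.png

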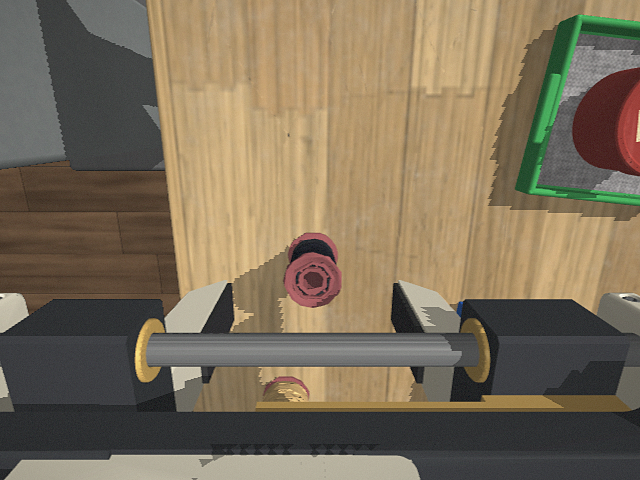

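>>> move_arm --deltas '[{"dp": [0.02,0,0],"turn": [0,0,0]},{"dp": [0.04,0,0],"turn": [0,0,0]},{"dp": [0.0485,0,0],"turn": [0,0,0]},{"dp": [0.0485,0,0],"turn": [0,0,0]}]'

```text
time: 5.55
tool_pos: [0.3987, -0.1598, 0.0192]
tool_rot: [2.56, 1.569, 2.561]
contact_force: [-0.3, 0.1, 0.4]
opening: 0.0749
```

>>> move_arm --deltas '[{"dp": [0,0,0],"turn": [0,0,0]},{"dp": [0,0,0],"turn": [0,0,0]},{"dp": [0,0,0],"turn": [0,0,0]},{"dp": [0,0,0],"turn": [0,0,0]},{"dp": [0,0,0],"turn": [0,0,0]},{"dp": [0,0,0],"turn": [0,0,0]},{"dp": [0,0,0],"turn": [0,0,0]},{"dp": [0,0,0],"turn": [0,0,0]}]' --hand 0.024 --squeeze 10

```text
time: 6.35
tool_pos: [0.3988, -0.1602, 0.0198]
tool_rot: [2.95, 1.571, 2.95]
contact_force: [-0.9, -0.2, 2.2]
opening: 0.0291
```

>>> move_arm --deltas '[{"dp": [-0.01,0,0],"turn": [0,0,0]},{"dp": [-0.02,0,0],"turn": [0,0,0]},{"dp": [-0.03,0,0],"turn": [0,0,0]},{"dp": [-0.03,0,0],"turn": [0,0,0]}]'

```text
time: 6.75
tool_pos: [0.3998, -0.1607, 0.0514]
tool_rot: [-0.54, 1.567, -0.54]
contact_force: [0.1, 1.0, -0.1]
opening: 0.0292
```

```bash
python3 snap.py 3 wrist,side; python3 -c "
from h import *
a=load('side',3)['p'][170:300,190:330,::-1];cv2.imwrite('pics/z3.png',cv2.resize(a,None,fx=4,fy=4,interpolation=2))"
```

```text
6.85 [ 0.39910661 -0.16032376  0.05022522] 0.02938533770059157 [0.45504252 0.57204228 0.119436  ]
```

View pics/z3.png

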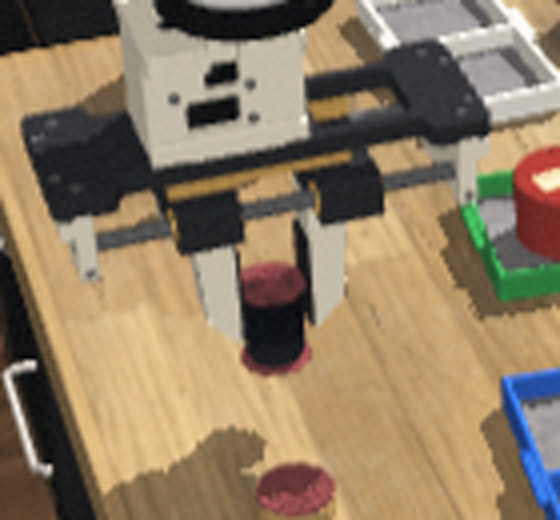

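View pics/wrist3.png

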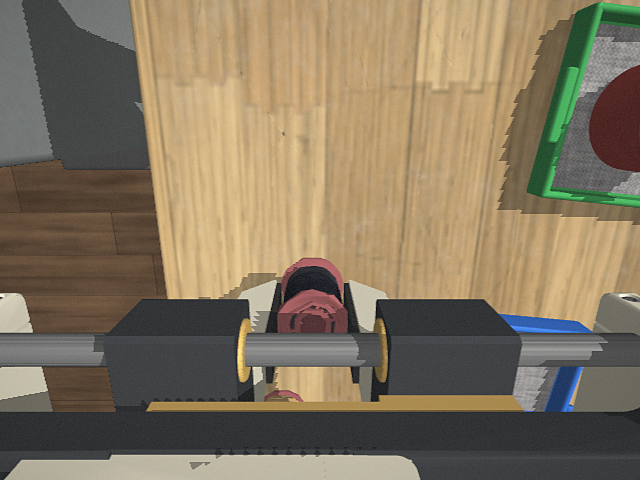

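>>> move_arm --deltas '[{"dp": [-0.045,0,0.01],"turn": [0,0,0]},{"dp": [-0.08,0.015,0.035],"turn": [0,0,0]},{"dp": [-0.085,0.05,0.07],"turn": [0,0,0]},{"dp": [-0.085,0.085,0.105],"turn": [0,0,0]},{"dp": [-0.085,0.12,0.14],"turn": [0,0,0]},{"dp": [-0.085,0.16,0.165],"turn": [0,0,0]},{"dp": [-0.085,0.205,0.1776],"turn": [0,0,0]},{"dp": [-0.085,0.25,0.1776],"turn": [0,0,0]},{"dp": [-0.085,0.29,0.1776],"turn": [0,0,0]},{"dp": [-0.085,0.3067,0.1776],"turn": [0,0,0]}]'

```text
time: 7.85
tool_pos: [0.5756, 0.15, 0.1339]
tool_rot: [2.746, 1.569, 2.749]
contact_force: [-0.0, -0.7, -0.6]
opening: 0.0288
```

>>> move_arm --deltas '[{"dp": [0.02,0,0],"turn": [0,0,0]},{"dp": [0.055,0,0],"turn": [0,0,0]},{"dp": [0.08,0,0],"turn": [0,0,0]},{"dp": [0.085,0,0],"turn": [0,0,0]},{"dp": [0.085,0,0],"turn": [0,0,0]}]'

```text
time: 8.35
tool_pos: [0.576, 0.146, 0.049]
tool_rot: [-2.93, 1.569, -2.931]
contact_force: [0.3, -0.1, 0.1]
opening: 0.029
```

```bash
python3 snap.py 4 wrist,scene; python3 m.py 4 wrist,scene; python3 -c "
from h import *
a=load('scene',4)['p'][200:350,150:350,::-1];cv2.imwrite('pics/z4.png',cv2.resize(a,None,fx=4,fy=4,interpolation=2))"
```

```text
8.45 [0.57736948 0.14628515 0.05095302] 0.028820941929569553 [-0.1265383  -0.06427708  0.23326227]
wrist white 2267 [577.9 123. ] [ 74.2 121.8] 2.1
scene white 383 [578.4 112. ] [ 82.8 145.1] 2.7
scene green 178 [544.9 -73.1] [94.2 46.5] 83.1
scene blue 330 [ 526.9 -265.7] [148.5  83.6] 81.1
scene beige 74 circ [ 381.2 -267.1] 17.8 mid [ 380.  -268.3   43.1]
scene black 51 circ [450.9  60. ] 8.6 mid [450.5  60.   76.1]
scene brown 73 circ [419.6 157.9] 9.3 mid [418.5 157.3  76. ]
```

View pics/z4.png

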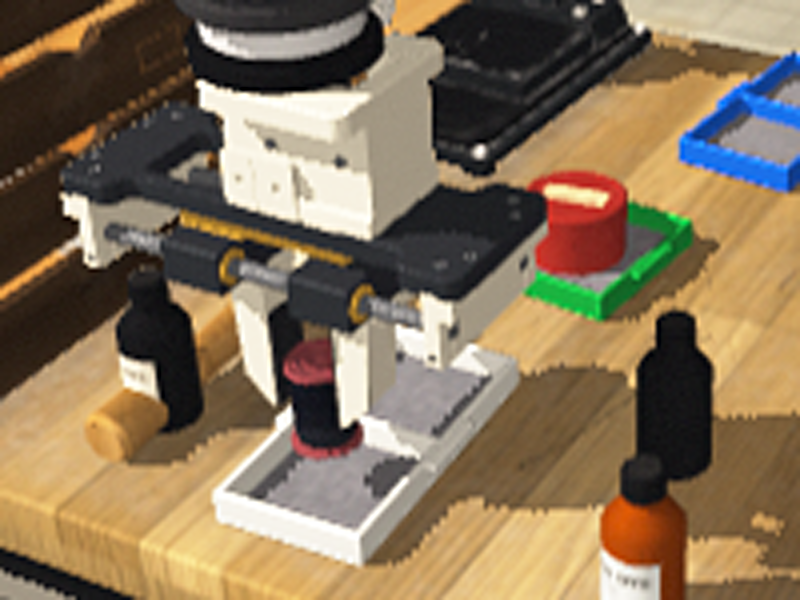

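View pics/wrist4.png

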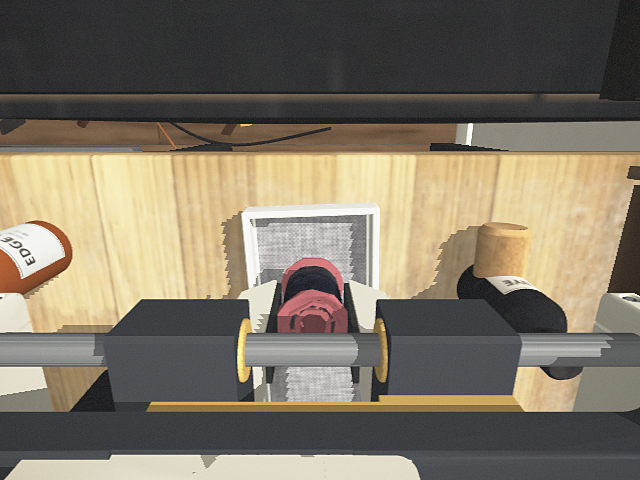

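```bash
python3 -c "
from h import *
f=load('scene',4);P=pts(f)
for v in range(245,272,2):
  print(v,[tuple((P[v,u]*1000).astype(int)) for u in (167,172,177)], [tuple((P[v,u]*1000).astype(int)) for u in (185,188)])
q=P[(f['d']>0)&(P[...,2]>.07)&(P[...,2]<.2)&(P[...,0]>.62)&(P[...,0]<.72)&(abs(P[...,1]-.146)<.08)]
for z in range(70,190,10):
  s=q[(q[:,2]*1000>=z)&(q[:,2]*1000<z+10)]
  if len(s): print(z,len(s),s.min(0).round(3),s.max(0).round(3))
"
```

```text
245 [(np.int64(664), np.int64(182), np.int64(155)), (np.int64(654), np.int64(182), np.int64(158)), (np.int64(648), np.int64(177), np.int64(157))] [(np.int64(637), np.int64(171), np.int64(157)), (np.int64(631), np.int64(171), np.int64(158))]
247 [(np.int64(666), np.int64(182), np.int64(151)), (np.int64(655), np.int64(182), np.int64(154)), (np.int64(647), np.int64(179), np.int64(155))] [(np.int64(637), np.int64(172), np.int64(153)), (np.int64(630), np.int64(172), np.int64(155))]
249 [(np.int64(666), np.int64(182), np.int64(147)), (np.int64(653), np.int64(184), np.int64(152)), (np.int64(646), np.int64(180), np.int64(152))] [(np.int64(638), np.int64(172), np.int64(149)), (np.int64(631), np.int64(172), np.int64(151))]
251 [(np.int64(667), np.int64(182), np.int64(143)), (np.int64(657), np.int64(181), np.int64(146)), (np.int64(647), np.int64(181), np.int64(148))] [(np.int64(659), np.int64(151), np.int64(129)), (np.int64(655), np.int64(147), np.int64(128))]
253 [(np.int64(668), np.int64(182), np.int64(139)), (np.int64(657), np.int64(182), np.int64(142)), (np.int64(656), np.int64(172), np.int
[... 1821 characters left out ...]
, (np.int64(751), np.int64(98), np.int64(37)), (np.int64(749), np.int64(86), np.int64(31))] [(np.int64(684), np.int64(131), np.int64(75)), (np.int64(678), np.int64(130), np.int64(76))]
271 [(np.int64(752), np.int64(110), np.int64(39)), (np.int64(749), np.int64(101), np.int64(35)), (np.int64(750), np.int64(86), np.int64(26))] [(np.int64(678), np.int64(138), np.int64(76)), (np.int64(673), np.int64(136), np.int64(76))]
70 68 [0.671 0.125 0.07 ] [0.69  0.142 0.078]
110 48 [0.622 0.135 0.115] [0.664 0.183 0.12 ]
120 132 [0.62  0.111 0.12 ] [0.665 0.184 0.13 ]
130 185 [0.621 0.111 0.13 ] [0.67  0.184 0.14 ]
140 93 [0.62  0.126 0.14 ] [0.671 0.184 0.15 ]
150 584 [0.62 0.11 0.15] [0.673 0.185 0.16 ]
```

>>> move_arm --deltas '[{"dp": [0.012,0,0],"turn": [0,0,0]},{"dp": [0.02,0,0],"turn": [0,0,0]},{"dp": [0.025,0,0],"turn": [0,0,0]},{"dp": [0.025,0,0],"turn": [0,0,0]},{"dp": [0.025,0,0],"turn": [0,0,0]}]'

```text
time: 8.95
tool_pos: [0.5765, 0.1465, 0.0247]
tool_rot: [-0.231, 1.571, -0.231]
contact_force: [-0.1, -0.3, 0.1]
opening: 0.0289
```

>>> move_arm --deltas '[{"dp": [0,0,0],"turn": [0,0,0]},{"dp": [0,0,0],"turn": [0,0,0]},{"dp": [0,0,0],"turn": [0,0,0]},{"dp": [0,0,0],"turn": [0,0,0]}]' --hand 0.055

```text
time: 9.35
tool_pos: [0.5765, 0.1465, 0.0249]
tool_rot: [0.149, 1.57, 0.149]
contact_force: [-0.7, -0.4, 0.2]
opening: 0.0538
```

>>> move_arm --deltas '[{"dp": [-0.03,0,0],"turn": [0,0,0]},{"dp": [-0.075,0,0],"turn": [0,0,0]},{"dp": [-0.11,0,0],"turn": [0,0,0]},{"dp": [-0.11,-0.035,-0.02],"turn": [0,0,0]},{"dp": [-0.11,-0.075,-0.04],"turn": [0,0,0]},{"dp": [-0.11,-0.115,-0.06],"turn": [0,0,0]},{"dp": [-0.11,-0.155,-0.08],"turn": [0,0,0]},{"dp": [-0.11,-0.195,-0.1],"turn": [0,0,0]},{"dp": [-0.11,-0.235,-0.12],"turn": [0,0,0]},{"dp": [-0.11,-0.275,-0.14],"turn": [0,0,0]}]'

```text
time: 10.35
tool_pos: [0.4355, -0.1299, 0.135]
tool_rot: [-0.464, 1.57, -0.463]
contact_force: [0.7, -0.4, -0.0]
opening: 0.0549
```

>>> move_arm --deltas '[{"dp": [0,-0.04,-0.02],"turn": [0,0,0]},{"dp": [0,-0.08,-0.04],"turn": [0,0,0]},{"dp": [0.02,-0.12,-0.0576],"turn": [0,0,0]},{"dp": [0.04,-0.1405,-0.0576],"turn": [0,0,0]},{"dp": [0.06,-0.1405,-0.0576],"turn": [0,0,0]},{"dp": [0.06,-0.1405,-0.0576],"turn": [0,0,0]}]'

```text
time: 10.95
tool_pos: [0.3773, -0.2685, 0.0729]
tool_rot: [2.341, 1.566, 2.34]
contact_force: [-0.2, 0.7, -0.1]
opening: 0.0546
```

```bash
python3 snap.py 5 wrist,scene; python3 m.py 5 wrist,scene; python3 -c "
from h import *
a=load('scene',5)['p'][200:350,150:350,::-1];cv2.imwrite('pics/z5.png',cv2.resize(a,None,fx=4,fy=4,interpolation=2))
P=pts(load('scene',5));x,y,z=np.moveaxis(P,-1,0);m=(z>.036)&(z<.055)&(np.hypot(x-.5766,y-.1465)<.03);q=P[m];print(len(q),q.min(0),q.max(0))"
```

```text
11.05 [ 0.37878052 -0.26871677  0.0749725 ] 0.05478378306097841 [ 0.36228083 -0.16441242  0.04520147]
wrist blue 5744 [ 527.3 -256.1] [121.5  84.5] 83.9
wrist beige 2401 circ [ 379.7 -268.2] 17.1 mid [ 379.9 -267.8   43.1]
scene white 458 [578.3 111.3] [ 82.9 146.7] 1.7
scene green 281 [572.7 -75.2] [ 93.9 101.6] 83.0
scene blue 333 [ 526.7 -266.2] [147.8  84.9] 82.5
scene beige 77 circ [ 380.9 -266.5] 17.7 mid [ 380.3 -267.    43.1]
scene black 50 circ [451.2  60. ] 8.6 mid [450.6  60.   76.1]
scene brown 74 circ [418.9 157.9] 8.8 mid [418.8 158.4  76.4]
scene mallet 155 circ [673.8   4.6] 28.8 mid [675.3   3.3  44.1]
207 [0.56189241 0.13105253 0.03610949] [0.59300114 0.16435602 0.04753335]
```

View pics/z5.png

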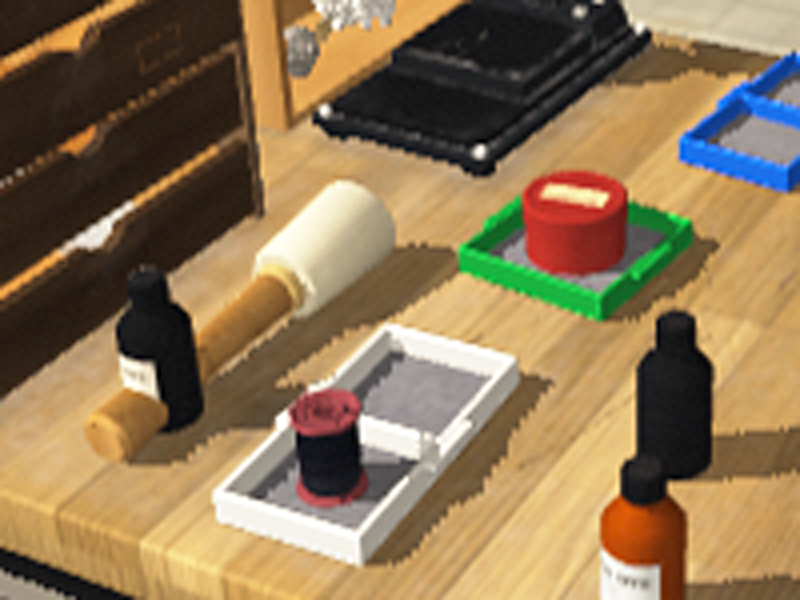

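View pics/wrist5.png

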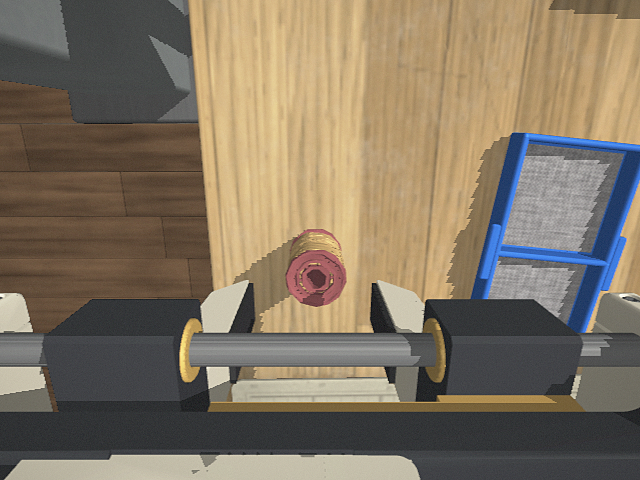

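>>> move_arm --deltas '[{"dp": [0.02,0.001,0.001],"turn": [0,0,0]},{"dp": [0.04,0.001,0.001],"turn": [0,0,0]},{"dp": [0.052,0.001,0.001],"turn": [0,0,0]},{"dp": [0.052,0.001,0.001],"turn": [0,0,0]}]'

```text
time: 11.45
tool_pos: [0.3799, -0.2672, 0.0227]
tool_rot: [2.307, 1.57, 2.308]
contact_force: [0.3, 0.2, -0.2]
opening: 0.055
```

>>> move_arm --deltas '[{"dp": [0,0,0],"turn": [0,0,0]},{"dp": [0,0,0],"turn": [0,0,0]},{"dp": [0,0,0],"turn": [0,0,0]},{"dp": [0,0,0],"turn": [0,0,0]},{"dp": [0,0,0],"turn": [0,0,0]},{"dp": [0,0,0],"turn": [0,0,0]},{"dp": [0,0,0],"turn": [0,0,0]}]' --hand 0.024

```text
time: 12.15
tool_pos: [0.38, -0.2683, 0.0232]
tool_rot: [-0.834, 1.57, -0.834]
contact_force: [-1.4, 0.1, 5.7]
opening: 0.0293
```

>>> move_arm --deltas '[{"dp": [-0.015,0,0],"turn": [0,0,0]},{"dp": [-0.035,0,0],"turn": [0,0,0]},{"dp": [-0.07,0,0],"turn": [0,0,0]},{"dp": [-0.11,0,0],"turn": [0,0,0]}]'

```text
time: 12.55
tool_pos: [0.3791, -0.2673, 0.1329]
tool_rot: [2.305, 1.568, 2.304]
contact_force: [-0.0, -0.1, -0.6]
opening: 0.0295
```

>>> move_arm --deltas '[{"dp": [0,0.02,0.015],"turn": [0,0,0]},{"dp": [0,0.055,0.045],"turn": [0,0,0]},{"dp": [0,0.09,0.075],"turn": [0,0,0]},{"dp": [0,0.125,0.105],"turn": [0,0,0]},{"dp": [0,0.16,0.135],"turn": [0,0,0]},{"dp": [0,0.195,0.165],"turn": [0,0,0]},{"dp": [0,0.235,0.19],"turn": [0,0,0]},{"dp": [0,0.28,0.1994],"turn": [0,0,0]},{"dp": [0,0.325,0.1994],"turn": [0,0,0]},{"dp": [0,0.3445,0.1994],"turn": [0,0,0]}]'

```text
time: 13.55
tool_pos: [0.5787, 0.0804, 0.132]
tool_rot: [2.469, 1.569, 2.472]
contact_force: [-0.1, 0.1, -0.9]
opening: 0.0301
```

>>> move_arm --deltas '[{"dp": [0.02,0,0],"turn": [0,0,0]},{"dp": [0.055,0,0],"turn": [0,0,0]},{"dp": [0.08,0,0],"turn": [0,0,0]},{"dp": [0.08,0,0],"turn": [0,0,0]},{"dp": [0.08,0,0],"turn": [0,0,0]}]'

```text
time: 14.05
tool_pos: [0.5792, 0.0765, 0.0528]
tool_rot: [3.063, 1.57, 3.063]
contact_force: [0.3, 0.2, 0.3]
opening: 0.0295
```

```bash
python3 snap.py 6 wrist,scene; python3 -c "
from h import *
a=load('scene',6)['p'][200:350,150:350,::-1];cv2.imwrite('pics/z6.png',cv2.resize(a,None,fx=4,fy=4,interpolation=2))
P=pts(load('scene',6));x,y,z=np.moveaxis(P,-1,0)
for r in(.02,.028):
  m=(z>.03)&(z<.085)&(np.hypot(x-.5794,y-.0765)<r);q=P[m];print(len(q),q.min(0),q.max(0))"
```

```text
14.15 [0.58030204 0.07645356 0.05425542] 0.029418138121053903 [-1.38124884  0.64378851  0.20360058]
456 [0.56224909 0.06108311 0.03016111] [0.59801108 0.09380537 0.08496246]
569 [0.5527089  0.06108311 0.03016111] [0.60512614 0.09380537 0.08496246]
```

View pics/z6.png

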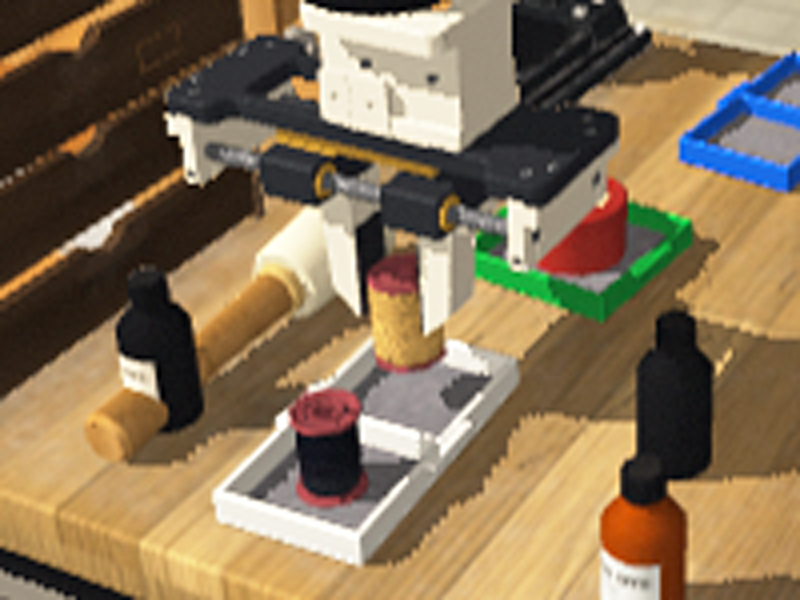

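View pics/wrist6.png

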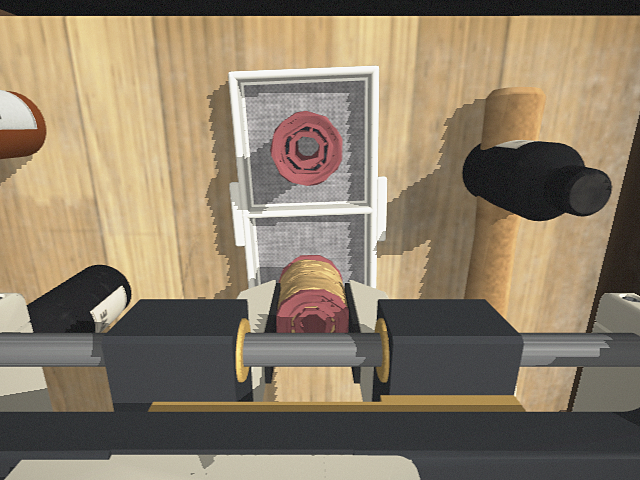

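>>> move_arm --deltas '[{"dp": [0.012,0,0],"turn": [0,0,0]},{"dp": [0.02,0,0],"turn": [0,0,0]},{"dp": [0.0253,0,0],"turn": [0,0,0]},{"dp": [0.0253,0,0],"turn": [0,0,0]},{"dp": [0.0253,0,0],"turn": [0,0,0]}]'

```text
time: 14.65
tool_pos: [0.5792, 0.0765, 0.0272]
tool_rot: [3.032, 1.571, 3.032]
contact_force: [0.2, -0.2, -0.4]
opening: 0.0296
```

>>> move_arm --deltas '[{"dp": [0,0,0],"turn": [0,0,0]},{"dp": [0,0,0],"turn": [0,0,0]},{"dp": [0,0,0],"turn": [0,0,0]},{"dp": [0,0,0],"turn": [0,0,0]}]' --hand 0.055

```text
time: 15.05
tool_pos: [0.5793, 0.0765, 0.0275]
tool_rot: [-0.022, 1.57, -0.022]
contact_force: [0.8, -1.4, 0.4]
opening: 0.0542
```

>>> move_arm --deltas '[{"dp": [-0.03,0,0],"turn": [0,0,0]},{"dp": [-0.075,0,0],"turn": [0,0,0]},{"dp": [-0.12,0,0],"turn": [0,0,0]},{"dp": [-0.12,0.015,-0.03],"turn": [0,0,0]},{"dp": [-0.12,0.035,-0.07],"turn": [0,0,0]},{"dp": [-0.12,0.055,-0.11],"turn": [0,0,0]},{"dp": [-0.11,0.075,-0.15],"turn": [0,0,0]},{"dp": [-0.09,0.081,-0.1604],"turn": [0,0,0]},{"dp": [-0.07,0.081,-0.1604],"turn": [0,0,0]},{"dp": [-0.07,0.081,-0.1604],"turn": [0,0,0]}]' --hand 0.07

```text
time: 16.05
tool_pos: [0.4171, 0.1576, 0.096]
tool_rot: [-2.941, 1.567, -2.94]
contact_force: [1.1, 0.9, 0.3]
opening: 0.0701
```

```bash
python3 snap.py 7 wrist,scene; python3 m.py 7 wrist,scene
```

```text
16.15 [0.41917551 0.15750031 0.09779225] 0.0702442736356349 [0.48346374 0.04612555 0.7635623 ]
wrist white 1870 [579.6 145.6] [80.6 86.1] 88.0
wrist brown 838 circ [419.  157.6] 9.1 mid [418.8 158.   76.2]
scene white 412 [578.9 111.9] [ 83.4 145.4] 2.9
scene green 51 [530.1 -50. ] [59.2 18.2] 62.0
scene blue 137 [ 495.5 -282.2] [ 54.  140.9] 19.7
scene black 40 circ [450.3  61.8] 8.1 mid [450.5  62.9  76. ]
scene brown 72 circ [418.4 157.1] 9.7 mid [418.7 157.6  76.2]
scene mallet 141 circ [679.5   9.1] 31.4 mid [677.4   3.7  44.4]
```

View pics/wrist7.png

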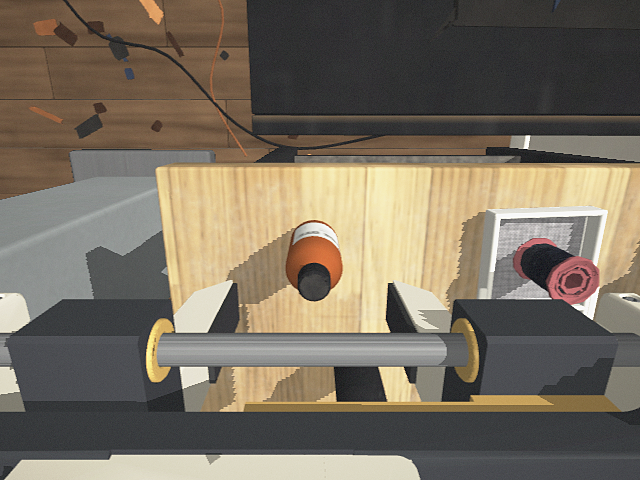

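View pics/scene7.png

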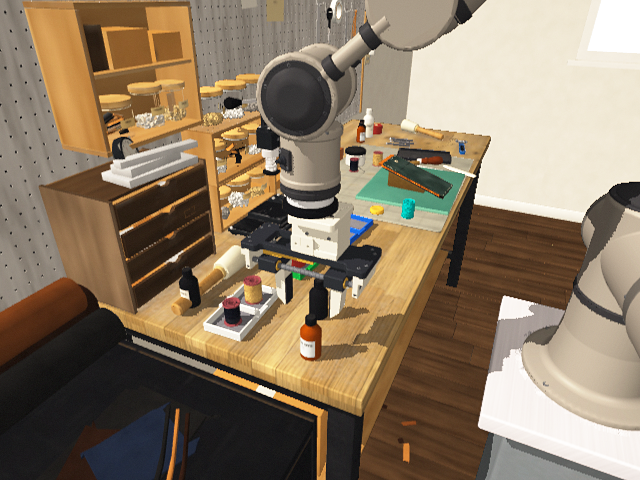

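>>> move_arm --deltas '[{"dp": [0.02,0,0],"turn": [0,0,0]},{"dp": [0.045,0,0],"turn": [0,0,0]},{"dp": [0.0665,0,0],"turn": [0,0,0]},{"dp": [0.0665,0,0],"turn": [0,0,0]}]'

```text
time: 16.55
tool_pos: [0.4183, 0.157, 0.0299]
tool_rot: [-2.941, 1.568, -2.942]
contact_force: [0.0, -1.1, 0.8]
opening: 0.0698
```

>>> move_arm --deltas '[{"dp": [0,0,0],"turn": [0,0,0]},{"dp": [0,0,0],"turn": [0,0,0]},{"dp": [0,0,0],"turn": [0,0,0]},{"dp": [0,0,0],"turn": [0,0,0]},{"dp": [0,0,0],"turn": [0,0,0]},{"dp": [0,0,0],"turn": [0,0,0]},{"dp": [0,0,0],"turn": [0,0,0]},{"dp": [0,0,0],"turn": [0,0,0]}]' --hand 0.026 --squeeze 15

```text
time: 17.35
tool_pos: [0.4191, 0.1576, 0.0313]
tool_rot: [0.181, 1.57, 0.181]
contact_force: [-1.2, 0.2, 5.0]
opening: 0.0333
```

>>> move_arm --deltas '[{"dp": [-0.015,0,0],"turn": [0,0,0]},{"dp": [-0.035,0,0],"turn": [0,0,0]},{"dp": [-0.08,0,0],"turn": [0,0,0]},{"dp": [-0.12,0,0],"turn": [0,0,0]}]'

```text
time: 17.75
tool_pos: [0.4182, 0.1574, 0.1519]
tool_rot: [-2.949, 1.569, -2.949]
contact_force: [1.8, -0.0, -0.1]
opening: 0.0339
```

>>> move_arm --deltas '[{"dp": [0,-0.025,0.02],"turn": [0,0,0]},{"dp": [0,-0.065,0.045],"turn": [0,0,0]},{"dp": [0,-0.105,0.065],"turn": [0,0,0]},{"dp": [0,-0.15,0.08],"turn": [0,0,0]},{"dp": [0,-0.195,0.09],"turn": [0,0,0]},{"dp": [0,-0.24,0.1026],"turn": [0,0,0]},{"dp": [0,-0.285,0.1026],"turn": [0,0,0]},{"dp": [0,-0.33,0.1026],"turn": [0,0,0]},{"dp": [0,-0.375,0.1026],"turn": [0,0,0]},{"dp": [0,-0.42,0.1026],"turn": [0,0,0]}]'

```text
time: 18.75
tool_pos: [0.5209, -0.2642, 0.1504]
tool_rot: [2.421, 1.57, 2.421]
contact_force: [0.4, 0.2, 0.5]
opening: 0.0334
```

>>> move_arm --deltas '[{"dp": [0,-0.0397,0],"turn": [0,0,0]},{"dp": [0.02,-0.0397,0],"turn": [0,0,0]},{"dp": [0.06,-0.0397,0],"turn": [0,0,0]},{"dp": [0.085,-0.0397,0],"turn": [0,0,0]},{"dp": [0.085,-0.0397,0],"turn": [0,0,0]},{"dp": [0.085,-0.0397,0],"turn": [0,0,0]}]'

```text
time: 19.35
tool_pos: [0.5215, -0.3021, 0.066]
tool_rot: [2.408, 1.57, 2.408]
contact_force: [0.3, -0.9, -0.4]
opening: 0.0335
```

```bash
python3 snap.py 8 wrist,side; python3 m.py 8 wrist,side; python3 -c "
from h import *
a=load('side',8)['p'][170:340,240:440,::-1];cv2.imwrite('pics/z8.png',cv2.resize(a,None,fx=4,fy=3.5,interpolation=2))"
```

```text
19.45 [ 0.52241448 -0.3027621   0.06765358] 0.033568239634333745 [-0.10727097 -0.48863971 -0.43437134]
wrist blue 6202 [ 573.4 -242.4] [180.9 146.1] 0.3
side white 242 [575.5 109.4] [ 84.6 151.9] 1.8
side blue 519 [ 523.8 -269.2] [145.8  83.1] 83.8
side black 35 circ [449.5  56.7] 10.6 mid [449.   56.3  76.7]
```

View pics/z8.png

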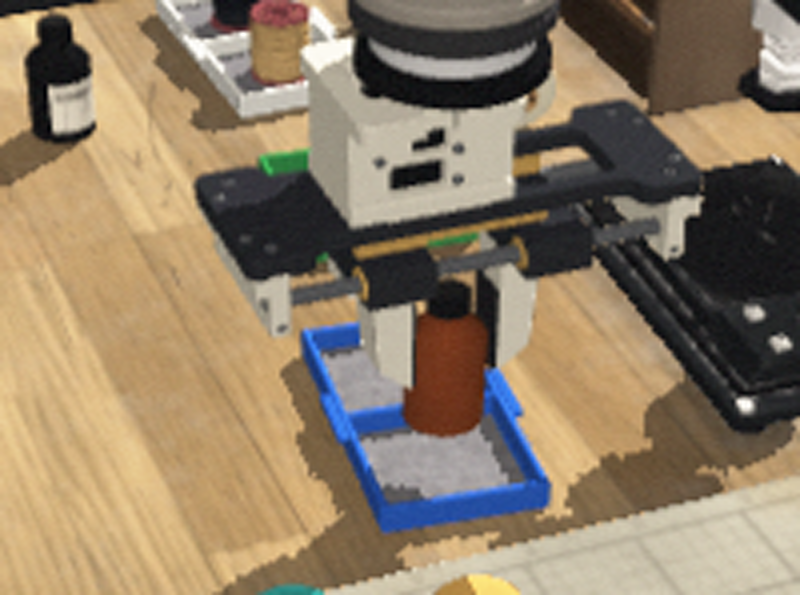

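View pics/wrist8.png

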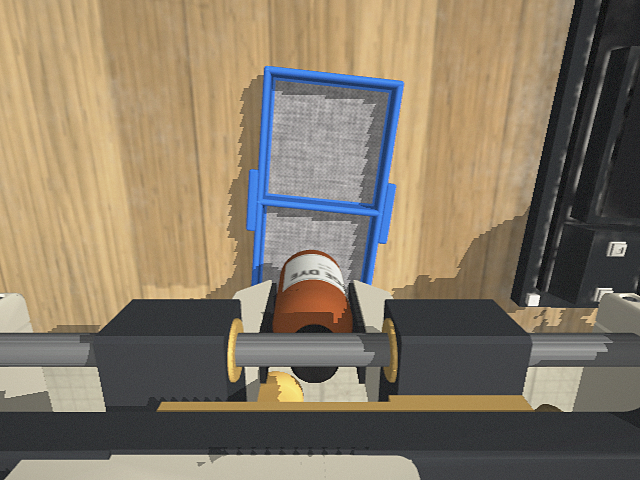

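>>> move_arm --deltas '[{"dp": [0.015,0,0],"turn": [0,0,0]},{"dp": [0.025,0,0],"turn": [0,0,0]},{"dp": [0.0303,0,0],"turn": [0,0,0]},{"dp": [0.0303,0,0],"turn": [0,0,0]},{"dp": [0.0303,0,0],"turn": [0,0,0]}]'

```text
time: 19.95
tool_pos: [0.5217, -0.3024, 0.0361]
tool_rot: [-0.573, 1.57, -0.573]
contact_force: [-0.7, 0.2, -0.4]
opening: 0.0335
```

>>> move_arm --deltas '[{"dp": [0,0,0],"turn": [0,0,0]},{"dp": [0,0,0],"turn": [0,0,0]},{"dp": [0,0,0],"turn": [0,0,0]},{"dp": [0,0,0],"turn": [0,0,0]}]' --hand 0.06

```text
time: 20.35
tool_pos: [0.5215, -0.3022, 0.0358]
tool_rot: [-0.483, 1.57, -0.483]
contact_force: [0.9, -0.5, 0.0]
opening: 0.0586
```

>>> move_arm --deltas '[{"dp": [-0.02,0,0],"turn": [0,0,0]},{"dp": [-0.06,0,0],"turn": [0,0,0]},{"dp": [-0.1,0,0],"turn": [0,0,0]},{"dp": [-0.12,0.03,0],"turn": [0,0,0]},{"dp": [-0.12,0.07,-0.01],"turn": [0,0,0]},{"dp": [-0.12,0.115,-0.025],"turn": [0,0,0]},{"dp": [-0.12,0.16,-0.04],"turn": [0,0,0]},{"dp": [-0.12,0.205,-0.055],"turn": [0,0,0]},{"dp": [-0.12,0.25,-0.07],"turn": [0,0,0]},{"dp": [-0.12,0.295,-0.07],"turn": [0,0,0]}]'

```text
time: 21.35
tool_pos: [0.4495, -0.0056, 0.1558]
tool_rot: [3.085, 1.57, 3.084]
contact_force: [1.5, 1.1, 0.8]
opening: 0.06
```

>>> move_arm --deltas '[{"dp": [0,0.04,-0.001],"turn": [0,0,0]},{"dp": [0.02,0.067,-0.001],"turn": [0,0,0]},{"dp": [0.05,0.067,-0.001],"turn": [0,0,0]},{"dp": [0.058,0.067,-0.001],"turn": [0,0,0]},{"dp": [0.058,0.067,-0.001],"turn": [0,0,0]}]' --hand 0.07

```text
time: 21.85
tool_pos: [0.4497, 0.0597, 0.0969]
tool_rot: [3.131, 1.568, 3.131]
contact_force: [1.1, -0.6, 0.6]
opening: 0.0702
```

```bash
python3 snap.py 9 wrist,side; python3 m.py 9 wrist,side
```

```text
21.95 [0.45107956 0.05927854 0.09840434] 0.07005130490248135 [-0.11406021 -0.63433335  0.33724939]
wrist white 4207 [578.7 111.7] [ 84.4 143.6] 2.3
wrist green 174 [527.4 -60.2] [14.8  8.4] 84.4
wrist black 837 circ [451.   59.6] 9.2 mid [450.9  60.   76.2]
side white 282 [576.1 110.8] [ 84.5 151.7] 0.1
side green 300 [569.5 -79.4] [94.8 99.6] 82.1
side blue 645 [ 523.7 -268.5] [149.8  82.9] 83.5
side black 40 circ [450.2  57.3] 10.9 mid [448.5  57.2  76.6]
side mallet 145 circ [670.3   1. ] 29.8 mid [673.2   1.5  44.9]
```

View pics/side9.png

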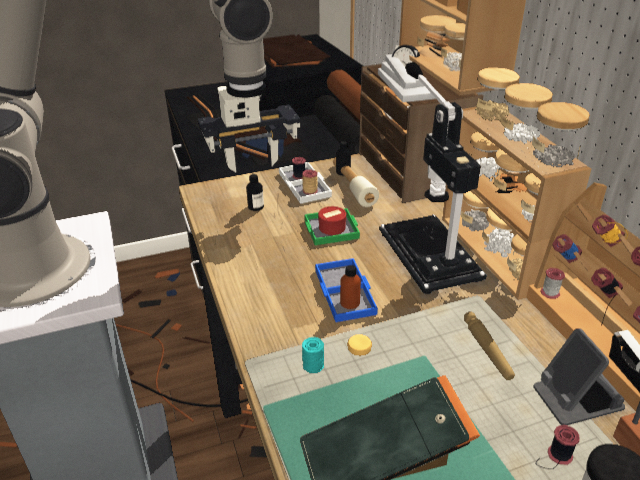

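>>> move_arm --deltas '[{"dp": [0.02,0,0],"turn": [0,0,0]},{"dp": [0.045,0,0],"turn": [0,0,0]},{"dp": [0.0667,0,0],"turn": [0,0,0]},{"dp": [0.0667,0,0],"turn": [0,0,0]}]'

```text
time: 22.35
tool_pos: [0.4497, 0.0592, 0.0301]
tool_rot: [3.112, 1.568, 3.111]
contact_force: [-0.5, -0.4, 0.3]
opening: 0.0702
```

>>> move_arm --deltas '[{"dp": [0,0,0],"turn": [0,0,0]},{"dp": [0,0,0],"turn": [0,0,0]},{"dp": [0,0,0],"turn": [0,0,0]},{"dp": [0,0,0],"turn": [0,0,0]},{"dp": [0,0,0],"turn": [0,0,0]},{"dp": [0,0,0],"turn": [0,0,0]},{"dp": [0,0,0],"turn": [0,0,0]},{"dp": [0,0,0],"turn": [0,0,0]}]' --hand 0.026

```text
time: 23.15
tool_pos: [0.4507, 0.0598, 0.0312]
tool_rot: [-0.046, 1.57, -0.046]
contact_force: [-0.8, 0.4, 5.1]
opening: 0.0331
```

>>> move_arm --deltas '[{"dp": [-0.015,0,0],"turn": [0,0,0]},{"dp": [-0.035,0,0],"turn": [0,0,0]},{"dp": [-0.07,0,0],"turn": [0,0,0]},{"dp": [-0.1,0,0],"turn": [0,0,0]}]'

```text
time: 23.55
tool_pos: [0.45, 0.0599, 0.1318]
tool_rot: [3.092, 1.57, 3.092]
contact_force: [0.2, 0.8, -1.2]
opening: 0.0329
```

>>> move_arm --deltas '[{"dp": [0,-0.025,0.01],"turn": [0,0,0]},{"dp": [0,-0.065,0.025],"turn": [0,0,0]},{"dp": [0,-0.11,0.04],"turn": [0,0,0]},{"dp": [0,-0.155,0.055],"turn": [0,0,0]},{"dp": [0,-0.2,0.07],"turn": [0,0,0]},{"dp": [0,-0.245,0.0798],"turn": [0,0,0]},{"dp": [0,-0.28,0.0798],"turn": [0,0,0]},{"dp": [0.01,-0.2926,0.0798],"turn": [0,0,0]},{"dp": [0.04,-0.2926,0.0798],"turn": [0,0,0]},{"dp": [0.065,-0.2926,0.0798],"turn": [0,0,0]}]'

```text
time: 24.55
tool_pos: [0.5294, -0.2323, 0.0641]
tool_rot: [2.359, 1.569, 2.359]
contact_force: [-1.1, -0.1, -1.1]
opening: 0.033
```

```bash
python3 snap.py 10 wrist,side; python3 -c "
from h import *
a=load('side',10)['p'][170:340,240:440,::-1];cv2.imwrite('pics/z10.png',cv2.resize(a,None,fx=4,fy=3.5,interpolation=2))"
```

```text
24.65 [ 0.5274604  -0.23056532  0.06185023] 0.033175856573950016 [-0.46219653 -0.0292576   0.19082865]
```

View pics/z10.png

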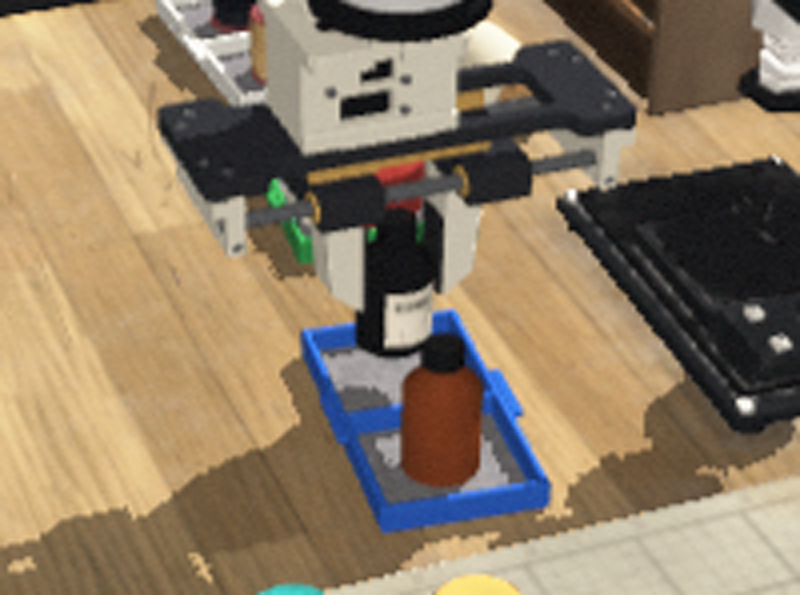

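View pics/wrist10.png

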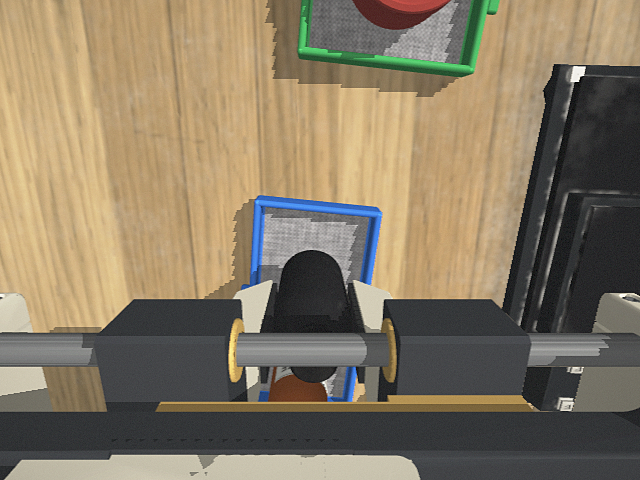

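>>> move_arm --deltas '[{"dp": [0,0,0],"turn": [0,0,0]},{"dp": [0.015,0,0],"turn": [0,0,0]},{"dp": [0.023,0,0],"turn": [0,0,0]},{"dp": [0.03,0,0],"turn": [0,0,0]},{"dp": [0.03,0,0],"turn": [0,0,0]},{"dp": [0.03,0,0],"turn": [0,0,0]}]'

```text
time: 25.25
tool_pos: [0.5305, -0.2328, 0.0364]
tool_rot: [-0.485, 1.57, -0.485]
contact_force: [-0.6, -0.8, -0.1]
opening: 0.033
```

>>> move_arm --deltas '[{"dp": [0,0,0],"turn": [0,0,0]},{"dp": [0,0,0],"turn": [0,0,0]},{"dp": [0,0,0],"turn": [0,0,0]},{"dp": [0,0,0],"turn": [0,0,0]}]' --hand 0.06

```text
time: 25.65
tool_pos: [0.5303, -0.2329, 0.0361]
tool_rot: [-0.498, 1.57, -0.498]
contact_force: [-0.2, 1.3, -0.9]
opening: 0.0583
```

>>> move_arm --deltas '[{"dp": [-0.02,0,0],"turn": [0,0,0]},{"dp": [-0.06,0,0],"turn": [0,0,0]},{"dp": [-0.1,0,0],"turn": [0,0,0]},{"dp": [-0.14,0,0],"turn": [0,0,0]},{"dp": [-0.18,0,0],"turn": [0,0,0]},{"dp": [-0.19,0.04,-0.02],"turn": [0,0,0]},{"dp": [-0.19,0.08,-0.04],"turn": [0,0,0]},{"dp": [-0.19,0.11,-0.06],"turn": [0,0,0]},{"dp": [-0.19,0.13,-0.08],"turn": [0,0,0]},{"dp": [-0.19,0.13,-0.08],"turn": [0,0,0]}]'

```text
time: 26.65
tool_pos: [0.4481, -0.1004, 0.2263]
tool_rot: [2.407, 1.57, 2.409]
contact_force: [0.4, -0.7, 0.6]
opening: 0.0597
```

```bash
python3 snap.py 11 wrist,side,scene; python3 m.py 11 side,scene; python3 -c "
from h import *
for c in ('side','scene'):
  f=load(c,11);P=pts(f);x,y,z=np.moveaxis(P,-1,0)
  for n,cx,cy,h in (('tin',.5725,-.0763,.039),('navy',.5766,.1465,.046),('beige',.5794,.0765,.049),('brown',.5216,-.3022,.082),('black',.5304,-.2328,.082)):
    q=P[(np.hypot(x-cx,y-cy)<.04)&(abs(z-h)<.005)];print(c,n,len(q),((np.percentile(q,2,axis=0)+np.percentile(q,98,axis=0))/2).round(4),np.ptp(q,axis=0).round(3))
"
```

```text
26.8 [ 0.45085261 -0.10326414  0.22630878] 0.05982182532386435 [ 0.07472174  0.060698   -0.66384798]
side white 290 [575.6 108.7] [ 83.2 153.9] 1.8
side green 300 [569.9 -79.2] [ 93.9 100.4] 83.2
side blue 593 [ 524.1 -269.4] [147.1  83.8] 84.3
side mallet 148 circ [668.7   4.1] 31.5 mid [672.7   3.   44.7]
scene white 441 [578.9 112.1] [ 84.4 145.5] 4.2
scene green 292 [572.7 -75.8] [ 95.4 101.9] 83.5
scene blue 242 [ 526.3 -266.1] [147.1  84.2] 84.4
scene mallet 142 circ [675.4   3.1] 26.7 mid [675.6   2.7  44.1]
side tin 393 [ 0.5709 -0.0796  0.0379] [0.056 0.058 0.008]
side navy 81 [0.5754 0.1466 0.0447] [0.03  0.035 0.007]
side beige 108 [0.5768 0.0738 0.0475] [0.035 0.034 0.007]
side brown 70 [ 0.5185 -0.3042  0.0808] [0.017 0.018 0.007]
side black 66 [ 0.5286 -0.2352  0.0808] [0.017 0.023 0.007]
scene tin 304 [ 0.5732 -0.0752  0.0368] [0.056 0.057 0.005]
scene navy 158 [0.5777 0.1468 0.0438] [0.031 0.032 0.005]
scene beige 145 [0.5792 0.0762 0.0466] [0.033 0.033 0.005]
scene brown 23 [ 0.5219 -0.3002  0.0795] [0.015 0.019 0.004]
scene black 25 [ 0.5309 -0.2318  0.0797] [0.015 0.018 0.004]
```

View pics/side11.png

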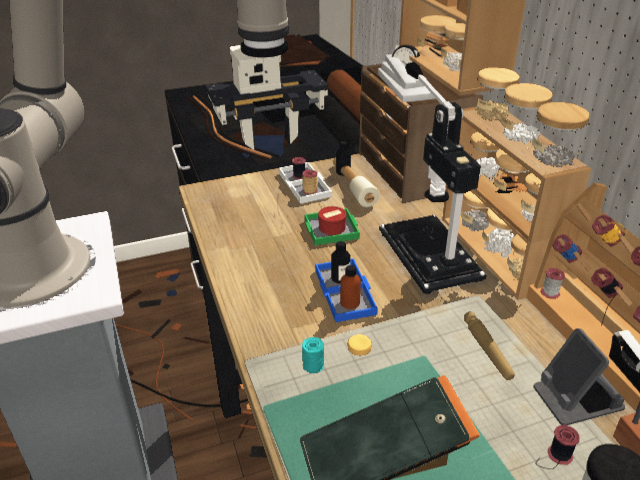

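View pics/scene11.png

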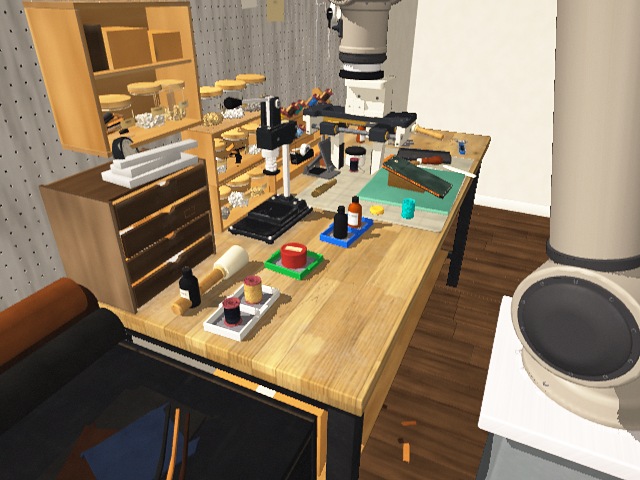

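All five things stand upright and near the centres of their bays in both views. The mallet and puck haven't moved, so I'm handing in.

```bash
python3 -c "
from cell import robot
print(robot.hand_in())"
```

```text
the job is handed in; nothing more can be done
None
```

The job is done and handed in at about 27 s on the robot's clock, well inside the 112 s limit; `hand_in` reported no verdict.

- **Placings:** The navy and beige reels stand in the two bays of the white tray, and the black and brown bottles in the two bays of the blue tray. The red tin is in the green tray. I took the front black bottle, the one farthest to the robot's right, and left its look-alike by the mallet and the turquoise reel alone.
- **Last checks:** Just before hand-in I looked from the scene and side cameras. Each thing's top was within about 4 mm of its bay centre and at the height expected for standing on the floor. All stood upright and let go, with the gripper raised clear.
- **Left alone:** The mallet's measured position stayed the same within 1 to 2 mm from start to end. I only judged the puck by eye; it looked unmoved.
- **Disagreements:** The two cameras differed by 2 to 4 mm, more than the stated 2 mm calibration but far inside the 20 mm tolerance. When gripping the reels the fingers read about 29 mm, against flanges of 32 and 34 mm. The beige reel seemed to lean slightly in the grip, but both reels stood upright once released.

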